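Slide the reinforcing bar home in a guitar neck

ROBOT

A 7-joint arm with a two-finger parallel gripper is mounted at the origin on the work surface. World frame = base frame: x ahead of the robot, y to its left, z up, the work surface at z = 0. Lengths are in m, angles in rad, forces in N, time in s.
With the tool pointing down it reaches from about 0.35 to 0.9 m from the base axis. Payload 19.9 kg.
Tool frame: the origin (TCP) lies between the finger pads; the fingertips stand 19 mm ahead of it and the grasp point (between the pads) is the TCP; z points along the fingers, y is the direction in which the jaws open and shut (so a half turn about z gives the same grasp; the last joint's range is limited). The gripper opens to 94 mm and grips with 3 to 60 N. Pads are 16 mm wide; open, the fingers measure 119 mm over their backs; the gripper's body (75 mm by 177 mm) begins 78 mm behind the grasp point.
Start: joints at [1.274, 0.417, -0.01, 1.614, 0.005, 1.111, -0.053], TCP at [0.158, -0.605, 0.224] pointing down, gripper open.
Joint ranges: [-2.81, 2.81], [-0.39, 2.02], [-1.27, 1.25], [0.06, 2.57], [-1.19, 4.33], [0.19, 2], [-2.82, 2.82]. Speed limits (rad/s): [1.89, 1.89, 2.39, 2.39, 3.01, 3.01, 3.01].

INTERFACE

Orientations are given as a 3x3 rotation matrix whose columns are the frame's x, y, z axes.
In Python, from rig import robot gives the robot as it stands. Calls block until the motion is done:
- robot.move_ptp(position, orientation): joint-space move of the TCP to a pose.
- robot.move_linear(position, velocity=0.15, frame=None, threshold=None): straight line of the TCP; frame=None keeps the orientation; velocity is the mean speed in m/s. With threshold (N) it stops when the force on the tool has changed by that much, and returns True; else False.
- robot.goto_joints(angles): joint-space move.
- robot.gripper_to(opening): finger opening in m; the grip force is fixed at half the most; returns when the fingers have stopped.
- robot.pause(seconds).
- robot.ik(position, orientation): joint angles nearest the present ones, or None.
- robot.get_state(): the state.
- robot.grab_frame(name): name is "side" or "top" or "wrist"; returns the picture (480x640x3 uint8, red, green, blue); there is no depth.
- robot.camera_info(name): a dict with "fx", "fy", "cx", "cy" (pixels), "dist" ([k1, k2, p1, p2, k3] as OpenCV has them; the pictures are not rectified), "rvec" (rotation vector, rad) and "tvec" (3), from world to camera coordinates, as OpenCV has them. Camera axes: x right, y down, z forward; pixel columns grow to the right and rows downward; lengths in m; the calibration is good to about 2 mm. A picture is of the moment at which its call begins: read the wrist's pose just before it. camera_info takes no time and is no camera call; for the wrist camera it gives the pose at the moment of the call.
A pose or a line that the arm cannot do raises robot.PlanningError and nothing moves.
- robot.sign_off(): hands the job in, once; it reports no verdict.
The state is a dict: "time": time; "qpos": joint angles; "joint_vel": joint speeds; "effort": joint torques, N m; "ee_pos": TCP position; "tool_rot": TCP orientation; "force": force on the tool from outside, world axes, zero at the start; "moment": the same for the moment, N m; "opening": finger opening in m.
Only numpy, scipy, OpenCV 4.12 (cv2) and the standard library are available. Lean on these libraries where they do the work, as an engineer would, in place of code of your own. Each camera call takes 0.05 s, during which the arm holds its last target.

TASK

Take the long, narrow square bar from the wooden rest and slide it, steel end first, into the slot in the end of the guitar neck until you feel it come up against the hidden stop, and hold it pressed lightly but steadily against the stop for a moment to be sure it is home. Be gentle, never ram the bar into the neck or the stop; leave the bar in there, let go, and leave the other two bars in the rest and everything else on the table (hammer, string clamp, screwdriver, mug, glue bottle) where they are.

Things in the scene. Friction and masses are not known exactly. Their poses are not given: they have to be found in the camera images.
- bar_block (a point): centre of the brass block (30 long x 16 wide x 28 mm tall), the handle of the bar to insert; grip it across the 16 mm (y). x: along the bar, block to tip; z up. The steel shaft, 12 x 12 mm square, 150 mm long, leaves the middle of its +x face. 0.14 to 0.28 kg, balance point 55 mm from here towards the tip. Lies level in any of the rest's grooves, block off the rest's end, 36 mm above the table
- bar_tip (a point): centre of the free end face of that bar's shaft, 165 mm from the block's centre along x, on the same centre line
- slot_mouth (a point): centre of the slot's mouth in the neck's plain end face, 75 mm above the table; x points level into the slot, y across, z up. Slot 14.5 x 14.5 mm, edges bevelled 4 mm, blind: a rigid plug, unseen, closes it 90 to 118 mm behind the mouth, elsewhere each time, so the block stays 32 to 60 mm outside. Before the stop only slight friction, 1 to 2 N, is felt
- neck: guitar neck fixed in a plywood cradle; origin on the table straight under the slot's mouth, x along the neck, away from the end face. End face 52 mm wide, from 57 to 99 mm above the table (dark fretboard, the top 6 mm; frets 1 mm more); cradle 110 mm wide, begins 40 mm behind the end face; neck with head 540 mm long
- rest: wooden rest, fixed: 110 long (x) x 186 wide (y) x 46 mm tall, three grooves along x, 24 mm wide, 16 mm deep and 70 mm apart; origin on the table, 10 mm to the +x side of its centre; its x axis points the way the bars' tips point
- short_bar_block (a point): centre of the brass block of the short bar (shaft 100 mm long, 12 mm square); leave it in the rest
- wide_bar_block (a point): centre of the brass block of the wide bar (shaft 150 mm long, 20 mm wide, 12 mm tall); leave it in the rest
- hammer: hammer, 220 mm long, about 30 mm tall, lying across beyond the middle of the table, origin at its underside; leave alone
- capo: small metal string clamp, 90 mm long, 10 mm tall, lying on the table between robot and rest or neck; leave alone
Mind the look-alikes: they are no part of the job. Leave any red look-alike of the part that bears bar_block alone.

How it is judged:
By the outcome, as a careful person would: the job done as asked, in the order asked, and still so for the second after the job is handed in, with the robot touching nothing.
It also fails if it takes over 54 s, if anything falls off the work surface, if the arm or the gripper's body presses on something with over 40 N, if the wrist force passes 120 N, or if a joint passes its speed limit or range.

## Working session

There is one attempt and no reset: what is moved stays moved. The work goes in short steps, each a Python script; the robot and the scene stay as the last script left them, time stands still between calls to the robot, and variables do not carry over. Pictures are saved under pics/ and viewed, and the job is handed in when it is done.

```bash
ls; mkdir -p pics
python3 - <<'E'
from rig import robot
import cv2
for n in ("top","side","wrist"):
    c=robot.camera_info(n); im=robot.grab_frame(n)
    cv2.imwrite(f"pics/{n}0.png",im[:,:,::-1])
    print(n,{k:(v if not hasattr(v,'tolist') else v.tolist()) for k,v in c.items()})
s=robot.get_state();print(s)
E
```

```text
pics
top {'fx': 512.4983810225799, 'fy': 512.4983810225799, 'cx': 327.2127598283452, 'cy': 234.8116827560026, 'dist': [-0.09598011019383072, 0.0, 0.0, 0.0, 0.0], 'rvec': [2.2410313909802286, -2.175068197405649, 0.0960452586065894], 'tvec': [-0.20537653837649636, 0.5074399193128906, 0.9210852302839021]}
side {'fx': 465.3984917973201, 'fy': 465.3984917973201, 'cx': 317.3829073731451, 'cy': 235.7442607755878, 'dist': [-0.007117086050147124, 0.0, 0.0, 0.0, 0.0], 'rvec': [0.1353012739650322, -2.9253560044482656, 1.066205469105499], 'tvec': [0.48763920535544125, 0.2031809638684873, 0.9327287494152242]}
wrist {'fx': 400.02549601607416, 'fy': 400.02549601607416, 'cx': 317.22947336765804, 'cy': 235.42031399032288, 'dist': [-0.08887350882369738, 0.0, 0.0, 0.0, 0.0], 'rvec': [-2.3250550010577467, 1.7943564315734424, 0.22627667348122107], 'tvec': [-0.6237772275687842, -0.026349069532274623, 0.3918323171906217]}
{'time': 0.15, 'qpos': array([ 1.27452193,  0.41783024, -0.01030415,  1.61399848,  0.00470001,
        1.1107001 , -0.05302098]), 'joint_vel': array([ 1.20145014e-03, -6.34884377e-04,  1.31577771e-03, -2.97105790e-03,
       -3.87228093e-04,  7.75455920e-04, -5.64134272e-05]), 'effort': array([ 1.28962827e-03, -8.51535273e+01,  6.39484562e-01, -4.26128519e+01,
       -4.88014414e-02,  1.72187481e-02,  1.41071660e-04]), 'ee_pos': array([ 0.15744671, -0.604579  ,  0.22398884]), 'tool_rot': array([[ 9.67723296e-01,  2.52014940e-01, -3.03204438e-04],
       [ 2.52015111e-01, -9.67722916e-01,  8.60719425e-04],
       [-7.65037286e-05, -9.09350339e-04, -9.99999584e-01]]), 'force': array([ 0.26947219,  0.18321818, -0.16188262]), 'moment': array([-0.01878346, -0.02644816,  0.00326732]), 'opening': 0.09387899829347914}
```

View pics/top0.png

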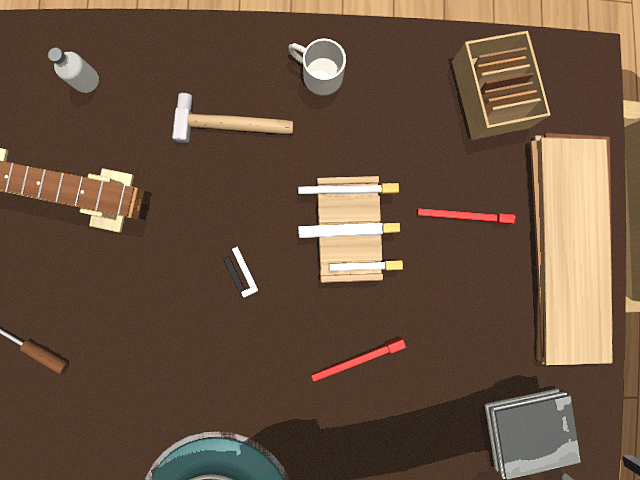

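View pics/side0.png

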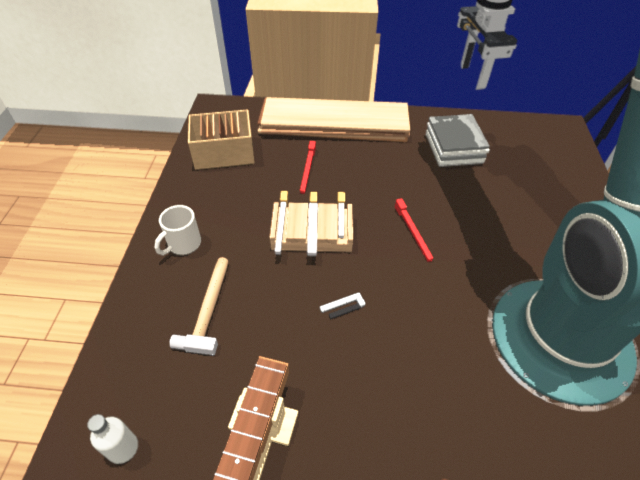

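In the top view three bars lie in the rest. The blocks are at (391,188) with a long narrow shaft, (391,228) with a long wide shaft, and (395,265) with a short shaft. The upper one fits "long, narrow". The red ones at (509,218) and (400,346) are look-alikes to leave alone. I'll confirm with enlarged crops.

Run:
```python
import cv2,numpy as np
im=cv2.imread("pics/top0.png")
a=cv2.resize(im[165:290,285:415],None,fx=4.5,fy=4.5,interpolation=cv2.INTER_CUBIC)
cv2.imwrite("pics/c1.png",a)
b=cv2.resize(im[140:245,60:170],None,fx=5,fy=5,interpolation=cv2.INTER_CUBIC)
cv2.imwrite("pics/c2.png",b)
s=cv2.imread("pics/side0.png")
cv2.imwrite("pics/c3.png",cv2.resize(s[345:480,205:310],None,fx=4.4,fy=4.4,interpolation=cv2.INTER_CUBIC))
cv2.imwrite("pics/c4.png",cv2.resize(s[180:260,260:360],None,fx=6,fy=6,interpolation=cv2.INTER_CUBIC))
```

```text
(no output)
```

View pics/c1.png

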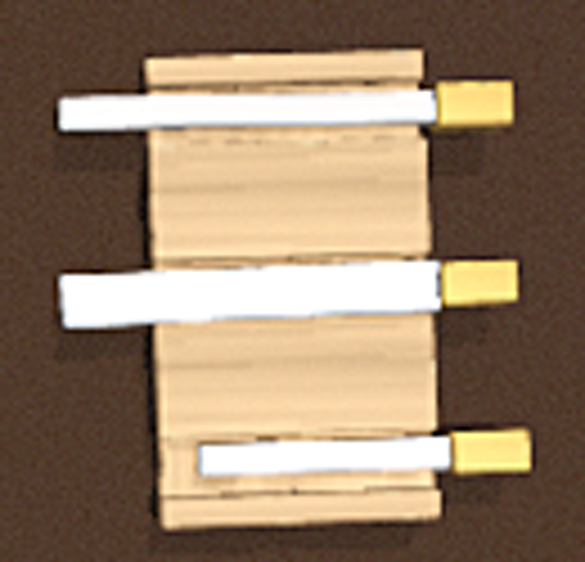

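View pics/c2.png

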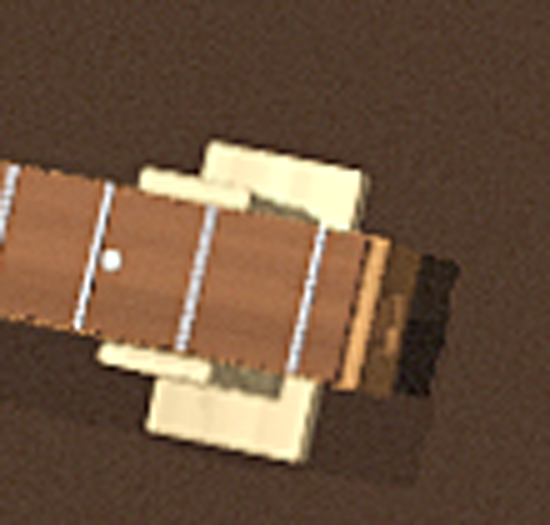

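View pics/c3.png

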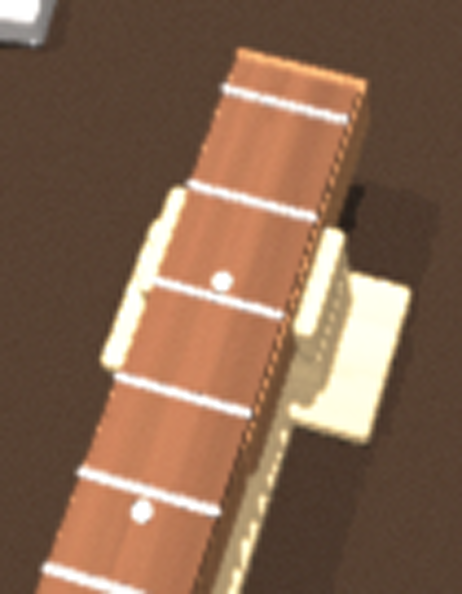

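View pics/c4.png

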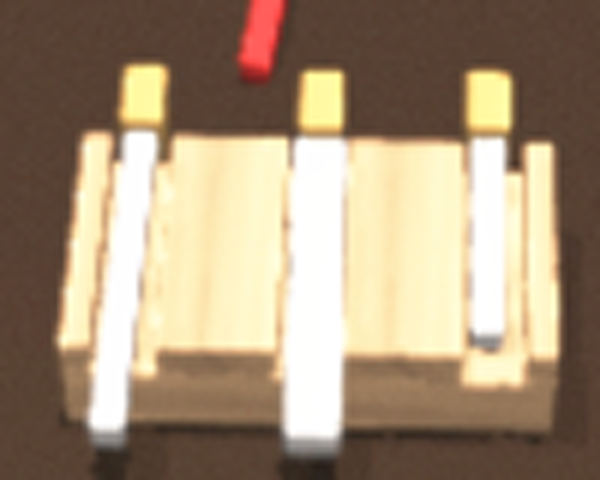

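Confirmed. The upper bar is as long as the middle one but narrower. It's at (391,188) in the top view and leftmost in the side view. Now rough positions.

```bash
cat > h.py <<'E'
import cv2,numpy as np
from rig import robot
def ray(c,px):
    K=np.array([[c['fx'],0,c['cx']],[0,c['fy'],c['cy']],[0,0,1.]])
    u=cv2.undistortPoints(np.array(px,float).reshape(-1,1,2),K,np.array(c['dist'],float)).reshape(-1,2)
    R=cv2.Rodrigues(np.array(c['rvec'],float))[0]; o=-R.T@np.array(c['tvec'],float)
    return o,(R.T@np.c_[u,np.ones(len(u))].T).T
def onz(c,px,z):
    o,d=ray(c,px); return o+d*((z-o[2])/d[:,2])[:,None]
def proj(c,P):
    K=np.array([[c['fx'],0,c['cx']],[0,c['fy'],c['cy']],[0,0,1.]])
    return cv2.projectPoints(np.array(P,float).reshape(-1,1,3),np.array(c['rvec'],float),np.array(c['tvec'],float),K,np.array(c['dist'],float))[0].reshape(-1,2)
def tri(o1,d1,o2,d2):
    A=np.c_[d1,-d2]; s=np.linalg.lstsq(A,o2-o1,rcond=None)[0]
    p,q=o1+s[0]*d1,o2+s[1]*d2
    return (p+q)/2,np.linalg.norm(p-q)
E
python3 - <<'E'
from h import *
np.set_printoptions(precision=4,suppress=True)
c=robot.camera_info("top")
f=lambda x,y,ox,oy,s:(x/s+ox,y/s+oy)
# block top corners (TL,TR,BR,BL)
q=[f(x,y,285,165,4.5) for x,y in [(440,83),(513,81),(514,124),(437,128)]]
P=onz(c,q,.050);print("block",P,P.mean(0))
t=[f(x,y,285,165,4.5) for x,y in [(60,98),(60,131),(436,91),(435,126)]]
print("shaft",onz(c,t,.042))
n=[f(x,y,60,140,5) for x,y in [(370,235),(388,240),(358,388),(342,388)]]
print("neck",onz(c,n,.099))
print("frets",onz(c,[f(x,y,60,140,5) for x,y in [(323,228),(293,372),(15,165),(210,208),(183,350)]],.1))
cs=robot.camera_info("side")
print("neck side",onz(cs,[f(x,y,205,345,4.4) for x,y in [(240,48),(366,82)]],.099))
print("block side",onz(cs,[f(x,y,260,180,6) for x,y in [(127,65),(165,67),(160,128),(122,127)]],.05))
print("cam",ray(c,[(0,0)])[0])
E
```

```text
block [[ 0.6065 -0.2858  0.05  ]
 [ 0.6083 -0.315   0.05  ]
 [ 0.5911 -0.3157  0.05  ]
 [ 0.5884 -0.2849  0.05  ]] [ 0.5986 -0.3003  0.05  ]
shaft [[ 0.5965 -0.1352  0.042 ]
 [ 0.5833 -0.1356  0.042 ]
 [ 0.6045 -0.2853  0.042 ]
 [ 0.5903 -0.2852  0.042 ]]
neck [[0.5794 0.1402 0.099 ]
 [0.5778 0.1339 0.099 ]
 [0.5276 0.1415 0.099 ]
 [0.5274 0.1469 0.099 ]]
frets [[0.5812 0.1561 0.1   ]
 [0.5322 0.1636 0.1   ]
 [0.6001 0.2648 0.1   ]
 [0.587  0.1955 0.1   ]
 [0.5386 0.2019 0.1   ]]
neck side [[0.5768 0.1421 0.099 ]
 [0.5262 0.1515 0.099 ]]
block side [[ 0.6058 -0.3088  0.05  ]
 [ 0.5904 -0.3092  0.05  ]
 [ 0.5879 -0.2751  0.05  ]
 [ 0.6029 -0.2742  0.05  ]]
cam [ 0.4608 -0.1615  0.9538]
```

Run:
```python
from h import *
np.set_printoptions(precision=4,suppress=True)
s=robot.get_state();c=robot.camera_info("wrist")
R=cv2.Rodrigues(np.array(c['rvec']))[0];o=-R.T@np.array(c['tvec'])
T=s['tool_rot']
print("cam in tool",T.T@(o-s['ee_pos']));print("cam axes in tool (cols)\n",T.T@R.T)
# candidate views
def frame(z,yaxis):
    z=np.array(z,float);z/=np.linalg.norm(z);y=np.array(yaxis,float);y-=z*(y@z);y/=np.linalg.norm(y)
    return np.c_[np.cross(y,z),y,z]
for tilt in (20,30,40,50):
  for sg in (1,-1):
   for p in ([.55,-.02,.25],[.55,-.05,.22],[.52,0,.25]):
    z=[0,np.sin(np.radians(tilt)),-np.cos(np.radians(tilt))]
    F=frame(z,[sg,0,0]); q=robot.ik(p,F)
    co=np.array(p)+F@(T.T@(o-s['ee_pos'])); 
    print(tilt,sg,p,None if q is None else np.array(q), "cam",co)
```

```text
cam in tool [ 0.0718 -0.0006 -0.1614]
cam axes in tool (cols)
 [[ 0.0013 -0.9692 -0.2463]
 [ 1.      0.0014 -0.0001]
 [ 0.0004 -0.2463  0.9692]]
20 1 [0.55, -0.02, 0.25] [ 0.7195  0.3771 -0.6867  1.7416 -0.1246  1.1292  0.1202] cam [ 0.5494 -0.0077  0.4262]
20 1 [0.55, -0.05, 0.22] [ 0.7512  0.423  -0.6716  1.7548 -0.0994  1.0925  0.1662] cam [ 0.5494 -0.0377  0.3962]
20 1 [0.52, 0, 0.25] [ 0.7252  0.3108 -0.6948  1.8216 -0.1699  1.1028  0.1313] cam [0.5194 0.0123 0.4262]
20 -1 [0.55, -0.02, 0.25] [-0.6322  0.5004  1.0851  1.7847 -0.7737  1.3668 -2.4454] cam [ 0.5506 -0.1427  0.3771]
20 -1 [0.55, -0.05, 0.22] [ 0.315   0.3499 -0.1113  1.7697 -0.3376  1.1221 -2.77  ] cam [ 0.5506 -0.1727  0.3471]
20 -1 [0.52, 0, 0.25] [-0.7078  0.4124  1.0865  1.8649 -0.7176  1.3055 -2.4991] cam [ 0.5206 -0.1227  0.3771]
30 1 [0.55, -0.02, 0.25] [ 0.8272  0.4423 -0.736   1.7322 -0.2487  1.1557  0.2408] cam [ 0.5494 -0.0385  0.4257]
30 1 [0.55, -0.05, 0.22] [ 0.8637  0.4978 -0.7328  1.7357 -0.2097  1.1292  0.2784] cam [ 0.5494 -0.0685  0.3957]
30 1 [0.52, 0, 0.25] [ 0.8208  0.3694 -0.7186  1.8169 -0.30
[... 1033 characters left out ...]
m [ 0.5206 -0.1587  0.3275]
50 1 [0.55, -0.02, 0.25] [ 0.9762  0.6148 -0.8045  1.7116 -0.4421  1.2347  0.4257] cam [ 0.5494 -0.0975  0.4087]
50 1 [0.55, -0.05, 0.22] [ 0.9774  0.6634 -0.7554  1.6962 -0.4181  1.2365  0.4773] cam [ 0.5494 -0.1275  0.3787]
50 1 [0.52, 0, 0.25] [ 0.9847  0.5472 -0.7932  1.8031 -0.4985  1.2102  0.4706] cam [ 0.5194 -0.0775  0.4087]
50 -1 [0.55, -0.02, 0.25] [ 0.3908  0.4809  0.0027  1.7326 -0.7987  1.4205 -2.4152] cam [ 0.5506 -0.1898  0.2988]
50 -1 [0.55, -0.05, 0.22] [ 0.4186  0.5396  0.0253  1.7168 -0.7882  1.4218 -2.3527] cam [ 0.5506 -0.2198  0.2688]
50 -1 [0.52, 0, 0.25] [ 0.3944  0.4236 -0.0173  1.8234 -0.8032  1.3852 -2.4025] cam [ 0.5206 -0.1698  0.2988]
```

View pics/wrist0.png

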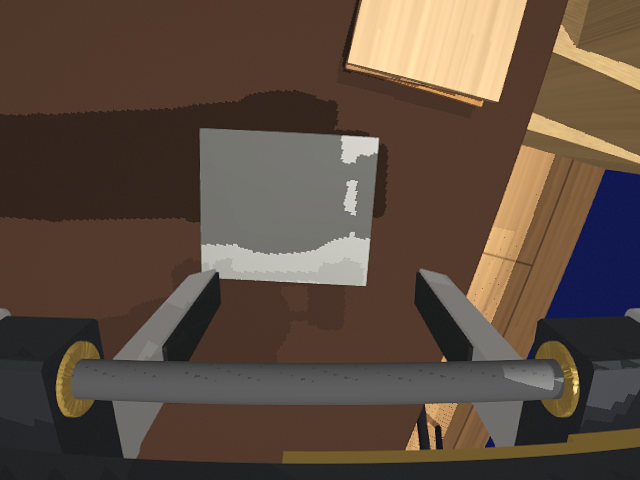

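```bash
cat >> h.py <<'E'
np.set_printoptions(precision=4,suppress=True)
def frame(z,yaxis):
    z=np.array(z,float);z/=np.linalg.norm(z);y=np.array(yaxis,float);y-=z*(y@z);y/=np.linalg.norm(y)
    return np.c_[np.cross(y,z),y,z]
def snap(name,fn):
    import json
    c=robot.camera_info(name); im=robot.grab_frame(name)
    cv2.imwrite(fn+".png",im[:,:,::-1])
    json.dump({k:(v.tolist() if hasattr(v,'tolist') else [float(x) for x in v] if isinstance(v,(list,tuple)) else float(v)) for k,v in c.items()},open(fn+".json","w"))
    return im,c
E
python3 - <<'E'
from h import *
import math
t=math.radians(50)
robot.move_ptp([.55,-.05,.22],frame([0,math.sin(t),-math.cos(t)],[1,0,0]))
print(robot.get_state()['time'])
snap("wrist","pics/w1")
E
```

```text
2.5667
```

View pics/w1.png

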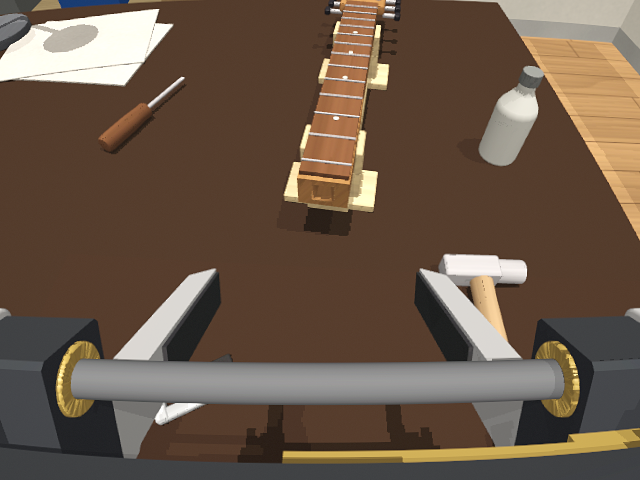

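The view shows the neck end face at about (325,190) with the slot in it, and the whole neck running up the image. I'll take a closer crop, then a closer view of the block.

Run:
```python
from h import *
im=cv2.imread("pics/w1.png")
cv2.imwrite("pics/c5.png",cv2.resize(im[150:220,280:385],None,fx=7,fy=7,interpolation=cv2.INTER_CUBIC))
robot.gripper_to(.05)
a=np.array([-.05,.9987,0])
F=frame([0,0,-1],[a[1],-a[0],0]);print(F)
robot.move_ptp([.598,-.31,.16],F)
print(robot.get_state()['time'])
snap("wrist","pics/w2")
```

```text
[[-0.05    0.9987  0.    ]
 [ 0.9987  0.05    0.    ]
 [ 0.      0.     -1.    ]]
4.5
```

View pics/c5.png

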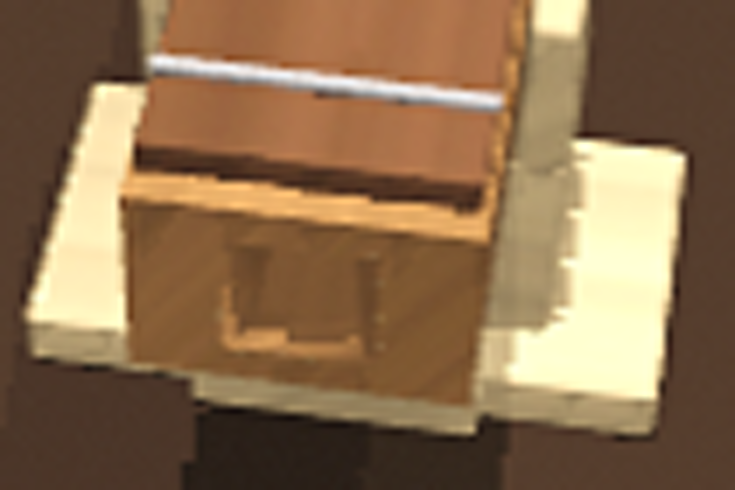

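View pics/w2.png

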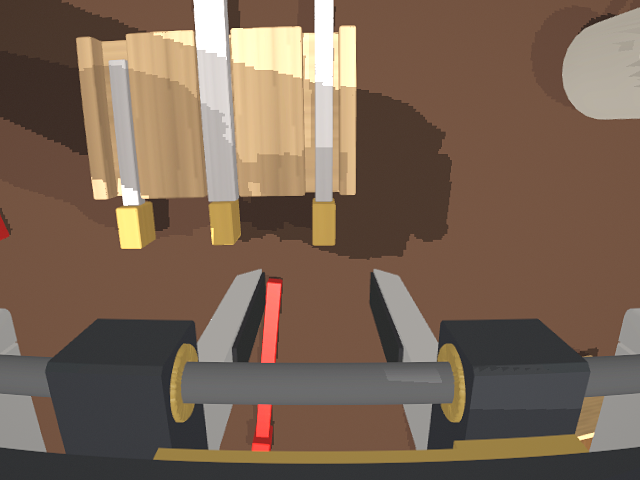

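Run:
```python
from h import *
import json
c=json.load(open("pics/w1.json")); ct=robot.camera_info("top")
f=lambda L,ox,oy,s:[(x/s+ox,y/s+oy) for x,y in L]
T=onz(c,f([(122,203),(488,240)],280,150,7),.093); B=onz(c,f([(132,360),(472,405)],280,150,7),.057)
print("w1 top edge",T,np.linalg.norm(T[0]-T[1]),"bottom",B,np.linalg.norm(B[0]-B[1]))
print("top cam edge",onz(ct,f([(388,240),(358,390)],60,140,5),.093))
e=T[1]-T[0];e/=np.linalg.norm(e);n=np.array([-e[1],e[0],0]);print("axis from edge",n)
M=(T[0]+T[1])/2
o,d=ray(c,f([(232,240),(380,255),(222,350),(368,362)],280,150,7))
S=o+d*((M-o)@n/(d@n))[:,None];print("slot corners",S,S.mean(0))
# frets: line centres along the neck
im=cv2.imread("pics/w1.png")
cv2.imwrite("pics/c6.png",cv2.resize(im[0:180,290:400],None,fx=3.3,fy=3.3,interpolation=cv2.INTER_CUBIC))
im=cv2.imread("pics/w2.png")
cv2.imwrite("pics/c7.png",cv2.resize(im[130:260,280:380],None,fx=4.6,fy=4.6,interpolation=cv2.INTER_CUBIC))
```

```text
w1 top edge [[0.5308 0.1467 0.093 ]
 [0.5817 0.1397 0.093 ]] 0.051455989682913414 bottom [[0.5308 0.1486 0.057 ]
 [0.5817 0.1398 0.057 ]] 0.05166068916137672
top cam edge [[0.5787 0.136  0.093 ]
 [0.5274 0.1436 0.093 ]]
axis from edge [0.1361 0.9907 0.    ]
slot corners [[0.5462 0.1446 0.0877]
 [0.567  0.1417 0.0877]
 [0.5445 0.1448 0.0637]
 [0.566  0.1418 0.0644]] [0.5559 0.1432 0.0759]
```

View pics/c6.png

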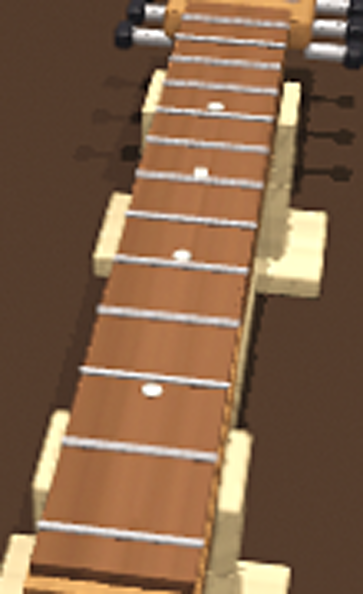

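View pics/c7.png

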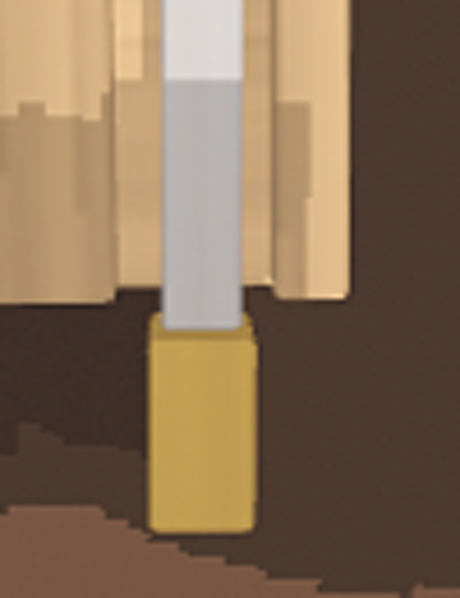

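Run:
```python
from h import *
import json
c=json.load(open("pics/w1.json")); ct=robot.camera_info("top")
f=lambda L,ox,oy,s:[(x/s+ox,y/s+oy) for x,y in L]
D=onz(c,f([(152,389),(182,256),(201,173),(216,106)],290,0,3.3),.099);print("dots",D)
v=np.polyfit(D[:,1],D[:,0],1);print("slope dx/dy",v, "x at y=.142",np.polyval(v,.142))
Fm=onz(c,f([(39,523),(202,543),(62,440),(216,457),(80,369),(229,385),(97,310),(239,324),(113,258),(248,270),(136,174),(263,184)],290,0,3.3),.1)
m=(Fm[::2]+Fm[1::2])/2;v=np.polyfit(m[:,1],m[:,0],1);print("fret mids",m,v,np.polyval(v,.142)); e=Fm[1::2]-Fm[::2];print("fret slope",-e[:,1]/e[:,0])
dt=onz(ct,[(61+111/5-1+0,140+260/5)],.099);print("dot top cam",dt)
c2=json.load(open("pics/w2.json"))
B=onz(c2,f([(150,336),(255,336),(255,531),(150,531)],280,130,4.6),.05);print("block",B,B.mean(0))
S=onz(c2,f([(163,20),(242,20),(163,325),(242,325)],280,130,4.6),.042);print("shaft",S,(S[:2].mean(0)-S[2:].mean(0)))
S=onz(c2,[(317.5,10),(331.5,10)],.042);print("shaft far",S)
```

```text
dots [[0.571  0.2339 0.099 ]
 [0.5845 0.3127 0.099 ]
 [0.5948 0.3722 0.099 ]
 [0.6042 0.4277 0.099 ]]
slope dx/dy [0.1715 0.5309] x at y=.142 0.5552167998039463
fret mids [[0.5593 0.1639 0.1   ]
 [0.5657 0.2025 0.1   ]
 [0.5718 0.2391 0.1   ]
 [0.5776 0.2731 0.1   ]
 [0.5835 0.306  0.1   ]
 [0.5937 0.3659 0.1   ]] [0.1706 0.5312] 0.5554005023951738
fret slope [0.1741 0.1649 0.1679 0.1598 0.1482 0.1371]
dot top cam [[0.5686 0.2293 0.099 ]]
block [[ 0.5935 -0.2831  0.05  ]
 [ 0.6091 -0.2822  0.05  ]
 [ 0.611  -0.3124  0.05  ]
 [ 0.595  -0.3132  0.05  ]] [ 0.6022 -0.2977  0.05  ]
shaft [[ 0.5931 -0.237   0.042 ]
 [ 0.6048 -0.2364  0.042 ]
 [ 0.5954 -0.2826  0.042 ]
 [ 0.6075 -0.282   0.042 ]] [-0.0025  0.0456  0.    ]
shaft far [[ 0.5904 -0.1575  0.042 ]
 [ 0.5995 -0.157   0.042 ]]
```

Wrist and top views agree to about 3 mm on the block, (0.600,-0.299), and on the mouth, (0.555,0.142). The measured sizes match the given ones (face 51.5 mm, block 16×30 mm). Grasping now.

Run:
```python
from h import *
a=np.array([-.053,.9986,0]);a/=np.linalg.norm(a)
F=frame([0,0,-1],[a[1],-a[0],0])
robot.move_linear([.6004,-.299,.08],.15,frame=F)
print(robot.move_linear([.6004,-.299,.0365],.06,threshold=6))
s=robot.get_state();print(s['ee_pos'],s['force'],s['time'])
robot.gripper_to(0.0)
s=robot.get_state();print(s['ee_pos'],s['force'],s['opening'],s['time'])
robot.move_linear([.6004,-.299,.07],.05)
s=robot.get_state();print(s['ee_pos'],s['force'],s['moment'],s['opening'],s['time'])
robot.move_linear([.6004,-.299,.16],.12)
s=robot.get_state();print(s['ee_pos'],s['force'],s['moment'],s['opening'],s['time'])
snap("wrist","pics/w3");snap("side","pics/s3")
```

```text
False
[ 0.6007 -0.299   0.0368] [-0.3944  0.6472 -0.188 ] 6.1167
[ 0.6004 -0.299   0.0366] [ 0.301  -0.1664  1.0053] 0.01608673463431172 6.7417
[ 0.6002 -0.299   0.0698] [-0.2329  0.5803 -2.8329] [-0.1809 -0.0781  0.0073] 0.016018281405439445 7.5583
[ 0.6    -0.2989  0.1592] [-0.4915 -0.2788 -2.3697] [-0.1823 -0.0763 -0.0155] 0.01536599496328385 8.4583
```

View pics/w3.png

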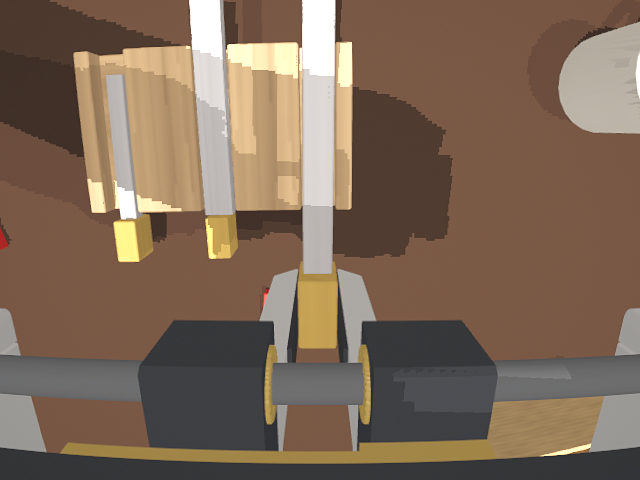

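View pics/s3.png

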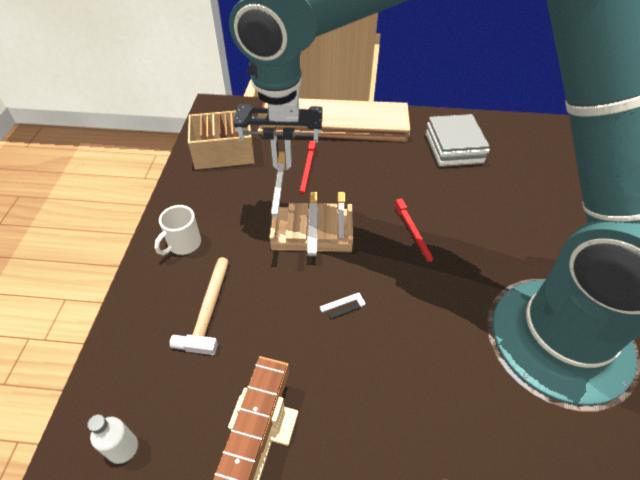

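The bar is held and the other two stay in the rest at (130,240) and (221,237). Next I'll check the bar's pitch in the hand against the projections for a level bar.

Run:
```python
from h import *
import json
s=robot.get_state();T=s['tool_rot'];p=s['ee_pos'];print(T)
loc=lambda L:[p+T@np.array(q) for q in L]
pts=[(.165,-.006,-.006),(.165,.006,-.006),(.165,-.006,.006),(.165,.006,.006),(.015,-.006,-.006),(.015,.006,-.006)]
cs=json.load(open("pics/s3.json"));cw=json.load(open("pics/w3.json"))
print("side",proj(cs,loc(pts)))
print("wrist shaft at fwd .015,.08,.11",proj(cw,loc([(x,y,-.006) for x in(.015,.08,.11,.12) for y in(-.006,.006)])))
print("wrist block top",proj(cw,loc([(x,y,-.014) for x in(-.015,.015) for y in(-.008,.008)])))
im,ct=snap("top","pics/t3");print("top",proj(ct,loc(pts)))
a=cv2.imread("pics/s3.png")[145:225,250:310];b=cv2.imread("pics/w3.png")[230:360,270:370]
a=cv2.resize(a,None,fx=6,fy=6,interpolation=cv2.INTER_CUBIC);b=cv2.resize(b,(369,480),interpolation=cv2.INTER_CUBIC)
cv2.imwrite("pics/c8.png",np.hstack([a,b]))
cv2.imwrite("pics/c9.png",cv2.resize(cv2.imread("pics/t3.png")[160:230,270:400],None,fx=6,fy=6,interpolation=cv2.INTER_CUBIC))
```

```text
[[-0.053   0.9986 -0.0013]
 [ 0.9986  0.053   0.0007]
 [ 0.0007 -0.0013 -1.    ]]
side [[276.0251 211.4888]
 [269.9964 211.3048]
 [276.4024 215.5818]
 [270.4328 215.3985]
 [282.4822 161.4822]
 [277.0229 161.3282]]
wrist shaft at fwd .015,.08,.11 [[301.9445 276.6333]
 [331.0298 276.6558]
 [300.6324 112.8744]
 [332.6099 112.9129]
 [300.1543  28.4438]
 [333.2442  28.4903]
 [300.0275  -0.4712]
 [333.4278  -0.4222]]
wrist block top [[297.1249 351.3419]
 [335.7253 351.3642]
 [296.1358 283.6639]
 [336.8109 283.6946]]
top [[295.7027 182.1615]
 [295.5529 174.503 ]
 [295.919  183.3718]
 [295.7709 175.8249]
 [391.908  180.4293]
 [391.6486 172.8312]]
```

View pics/c8.png

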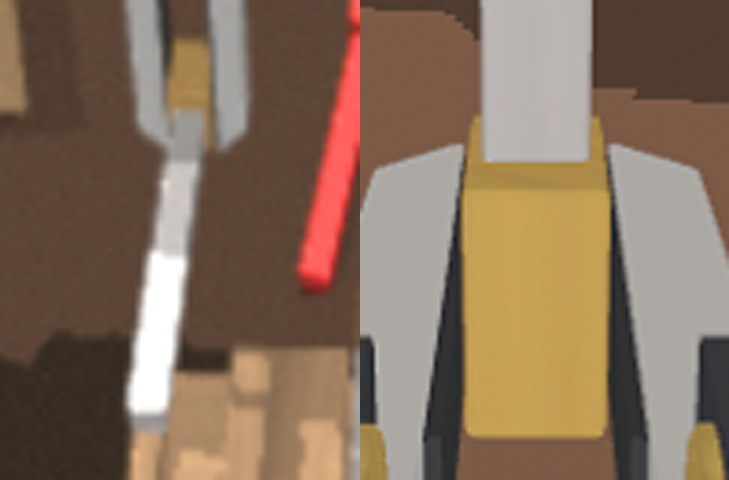

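View pics/c9.png

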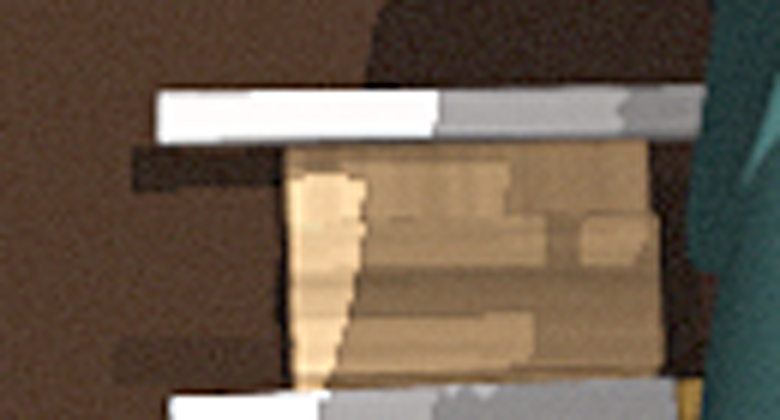

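```bash
cat >> h.py <<'E'
M=np.array([.5542,.141,.0755]); A=np.array([.1686,.9857,0]);A/=np.linalg.norm(A)
def FA(A): return frame([0,0,-1],[A[1],-A[0],0])
E
python3 - <<'E'
from h import *
F=FA(A)
for d in (.205,.165,.045): print(robot.ik(M-A*d,F))
P=M-A*.205; P[2]=.16
robot.move_ptp(P,F)
P[2]=M[2]; robot.move_linear(P,.1,threshold=15)
robot.pause(.3)
s=robot.get_state();print(P,s['ee_pos'],s['tool_rot'],s['force'],s['moment'],s['time'])
snap("wrist","pics/w4");snap("side","pics/s4");snap("top","pics/t4")
E
```

```text
[ 0.4184  0.4749 -0.4407  1.9721  0.2886  0.7552 -0.3611]
[ 0.3494  0.4821 -0.4504  1.9631  0.2971  0.7606 -0.4431]
[ 0.1513  0.5306 -0.4825  1.8927  0.3342  0.798  -0.6803]
[ 0.5196 -0.0611  0.0755] [ 0.5198 -0.0611  0.0758] [[ 0.1686  0.9857  0.0005]
 [ 0.9857 -0.1686 -0.0002]
 [-0.0001  0.0005 -1.    ]] [-0.5953  1.0194 -2.5126] [-0.1836  0.0081 -0.0085] 10.8917
```

View pics/w4.png

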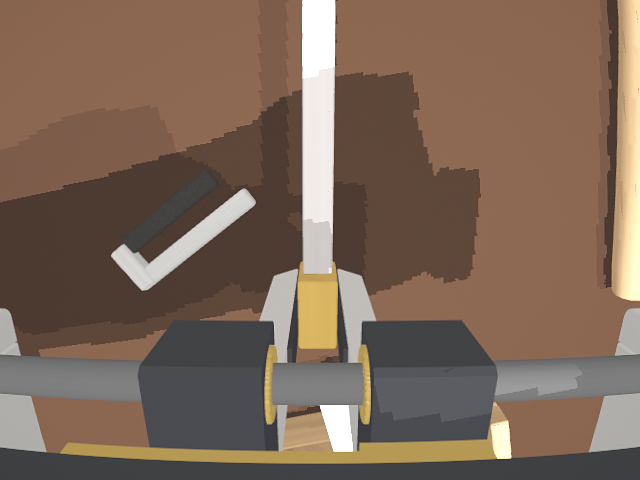

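Run:
```python
from h import *
a=cv2.imread("pics/t4.png")[150:250,90:260];b=cv2.imread("pics/s4.png")[280:420,220:330]
cv2.imwrite("pics/c10.png",cv2.resize(a,None,fx=4.7,fy=4.7,interpolation=cv2.INTER_CUBIC))
cv2.imwrite("pics/c11.png",cv2.resize(b,None,fx=4.2,fy=4.2,interpolation=cv2.INTER_CUBIC))
```

```text
(no output)
```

View pics/c10.png

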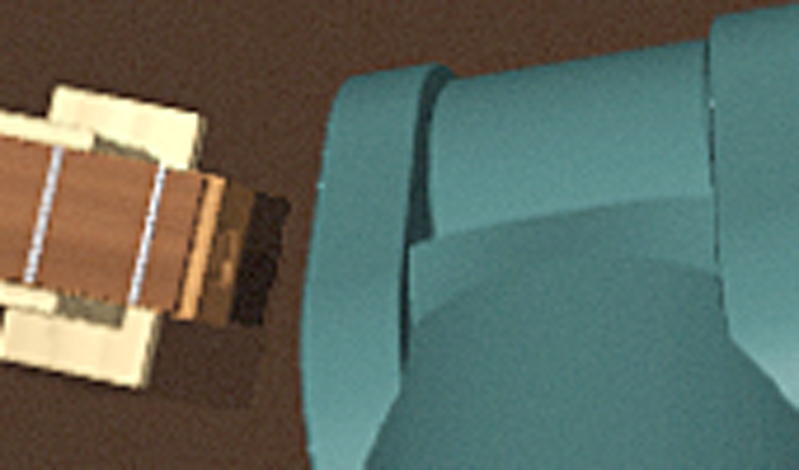

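View pics/c11.png

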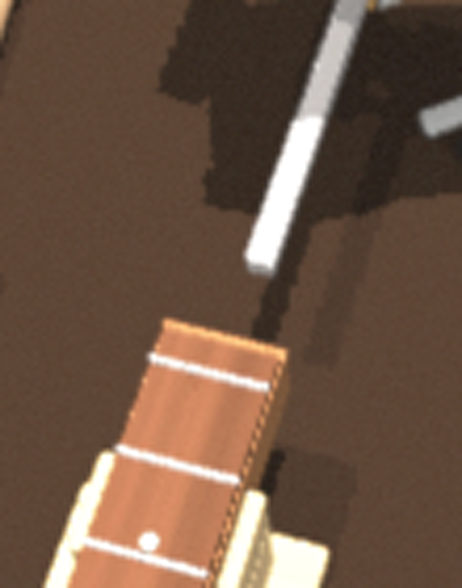

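Run:
```python
from h import *
import json
c=json.load(open("pics/s4.json"));f=lambda L:[(x/4.2+220,y/4.2+280) for x,y in L]
lat=np.array([A[1],-A[0],0])
E=onz(c,f([(165,320),(286,350)]),.093);print("neck edge",E,np.linalg.norm(E[0]-E[1]),E.mean(0)@lat,E.mean(0)@A)
Fr=onz(c,f([(150,357),(268,386),(117,447),(239,480),(86,542),(206,572)]),.1);print("fret mids lat",((Fr[::2]+Fr[1::2])/2)@lat)
B=onz(c,f([(246,256),(275,263)]),.0815);print("tip top",B,np.linalg.norm(B[0]-B[1]),B.mean(0)@lat,B.mean(0)@A)
B=onz(c,f([(291,120),(322,120)]),.0815);print("shaft mid",B,B.mean(0)@lat)
print("cmd lat",M@lat,"mouth A",M@A)
im=cv2.imread("pics/s4.png")
```

```text
neck edge [[0.5782 0.1399 0.093 ]
 [0.527  0.1483 0.093 ]] 0.05186247178669497 0.5204279379283853 0.23520298306917026
fret mids lat [0.5204 0.52   0.5197]
tip top [[0.5508 0.1024 0.0815]
 [0.538  0.1045 0.0815]] 0.012927913035514126 0.5191482504902649 0.19370718018182798
shaft mid [[0.5403 0.034  0.0815]
 [0.5264 0.0327 0.0815]] 0.5200685508053863
cmd lat 0.5224943850835435 mouth A 0.23241828145860172
```

```bash
cat >> h.py <<'E'
LAT=np.array([A[1],-A[0],0]); M=M+LAT*.0006
E
python3 - <<'E'
from h import *
F=FA(A)
def rep(t,r=None):
    s=robot.get_state();d=s['ee_pos']-M
    print(t,r,"depth %.4f lat %.4f z %.4f"%(d@A+.165,d@LAT,s['ee_pos'][2]),"F along %.2f lat %.2f z %.2f"%(s['force']@A,s['force']@LAT,s['force'][2]),s['moment'],round(s['time'],2))
rep("start")
r=robot.move_linear(M-A*(.165+.008),.06,frame=F,threshold=5);rep("pre",r)
for dep in (.015,.03,.06):
    r=robot.move_linear(M+A*(dep-.165),.03,frame=F,threshold=5);rep(dep,r)
    if r:break
snap("side","pics/s5");snap("top","pics/t5");snap("wrist","pics/w5")
E
```

```text
start None depth -0.0400 lat -0.0005 z 0.0756 F along -1.24 lat 0.53 z -1.37 [-0.1763 -0.0213  0.0289] 11.04
pre False depth -0.0081 lat -0.0000 z 0.0755 F along 0.20 lat 0.88 z -1.80 [-0.1523 -0.078  -0.0142] 11.72
0.015 False depth 0.0148 lat 0.0000 z 0.0755 F along 0.41 lat -0.18 z -2.58 [-0.0916 -0.0114 -0.0113] 12.64
0.03 False depth 0.0300 lat 0.0000 z 0.0755 F along 0.44 lat 0.23 z -1.48 [-0.1435 -0.051   0.0193] 13.29
0.06 False depth 0.0598 lat -0.0000 z 0.0755 F along 1.02 lat -0.37 z -1.97 [-0.1387 -0.0517 -0.0352] 14.44
```

View pics/w5.png

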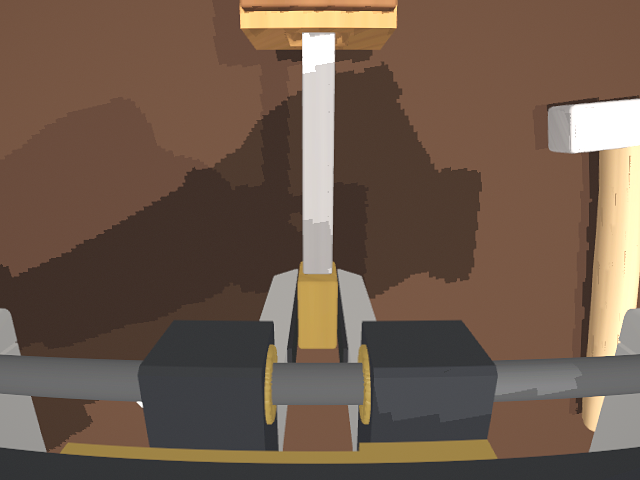

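The bar is in the slot. The shaft is centred at column 318.5 and the end face at 319, and there are no side loads. Next I'll feel for the stop slowly.

Run:
```python
from h import *
F=FA(A)
def rep(t,r=None):
    s=robot.get_state();d=s['ee_pos']-M
    print(t,r,"depth %.4f lat %.4f"%(d@A+.165,d@LAT),"F along %.2f lat %.2f z %.2f"%(s['force']@A,s['force']@LAT,s['force'][2]),s['moment'],s['opening'],round(s['time'],2))
r=robot.move_linear(M+A*(.084-.165),.03,frame=F,threshold=5);rep("84",r)
if not r:
    r=robot.move_linear(M+A*(.124-.165),.010,frame=F,threshold=4);rep("stop",r)
robot.pause(.3);rep("after .3")
```

```text
84 False depth 0.0838 lat 0.0000 F along 0.00 lat -1.21 z -1.75 [-0.1759 -0.0335 -0.0351] 0.015559212221987986 15.54
stop True depth 0.0946 lat -0.0004 F along 1.00 lat 0.91 z -2.20 [-0.1731 -0.1327  0.009 ] 0.01595080498563917 17.13
after .3 None depth 0.0945 lat -0.0006 F along 0.83 lat 0.91 z -1.63 [-0.1245 -0.0274 -0.0219] 0.015789556563092735 17.43
```

The trigger is ambiguous: along-axis force is about 0 afterwards, so it may be noise. I'll creep on in small steps with averaged forces.

```bash
cat >> h.py <<'E'
def avg(n=8):
    L=[]
    for _ in range(n):
        robot.pause(.02); L.append(robot.get_state())
    f=np.mean([x['force'] for x in L],0); p=np.mean([x['ee_pos'] for x in L],0); t=np.mean([x['qpos'] for x in L],0)
    return f@A,f@LAT,f[2],(p-M)@A+.165,L[-1]
def rep2(t,r=None):
    a=avg();print(t,r,"avg F along %.2f lat %.2f z %.2f depth %.4f open %.4f t %.2f"%(*a[:4],a[4]['opening'],a[4]['time']));return a
E
python3 - <<'E'
from h import *
F=FA(A)
a=rep2("now");base=a[0]; d=a[3]
for i in range(14):
    d+=.002
    r=robot.move_linear(M+A*(d-.165),.010,frame=F,threshold=6); a=rep2("%.4f"%d,r)
    if r or abs(a[0]-base)>3: break
E
```

```text
now None avg F along -0.18 lat 0.10 z -1.86 depth 0.0945 open 0.0155 t 17.57
0.0965 True avg F along -0.17 lat 0.34 z -1.29 depth 0.0946 open 0.0157 t 17.91
```

Both triggers came at the same depth, 94.6 mm, which is within 90 to 118, so this looks like the real stop. The arm relaxes after stopping. I'll push in 0.1 to 0.2 mm steps to build a light steady press.

Run:
```python
from h import *
F=FA(A)
a=rep2("now");d=.0946;base=a[0]
for i in range(12):
    d+=.00015
    r=robot.move_linear(M+A*(d-.165),.003,frame=F,threshold=12); a=rep2("%.5f"%d,r)
    if a[0]-base<-5 or r: break
```

```text
now None avg F along -0.03 lat 0.50 z -0.65 depth 0.0946 open 0.0161 t 18.04
0.09475 False avg F along -0.39 lat 0.19 z -2.20 depth 0.0947 open 0.0161 t 18.80
0.09490 False avg F along -1.98 lat -0.08 z -1.76 depth 0.0947 open 0.0157 t 19.18
0.09505 False avg F along -5.13 lat -0.28 z -1.69 depth 0.0948 open 0.0158 t 19.57
```

Run:
```python
from h import *
F=FA(A)
robot.move_linear(M+A*(.09515-.165),.003,frame=F,threshold=12)
for i in range(6):
    robot.pause(.2);a=rep2("hold")
snap("wrist","pics/w6");snap("side","pics/s6")
```

```text
hold None avg F along -5.30 lat -0.12 z -1.61 depth 0.0948 open 0.0156 t 20.15
hold None avg F along -5.57 lat -0.19 z -1.39 depth 0.0948 open 0.0158 t 20.48
hold None avg F along -6.00 lat -0.37 z -1.96 depth 0.0948 open 0.0157 t 20.82
hold None avg F along -5.70 lat -0.04 z -1.74 depth 0.0948 open 0.0157 t 21.15
hold None avg F along -5.57 lat -0.03 z -1.53 depth 0.0948 open 0.0156 t 21.48
hold None avg F along -5.99 lat -0.29 z -1.62 depth 0.0948 open 0.0155 t 21.82
```

View pics/w6.png

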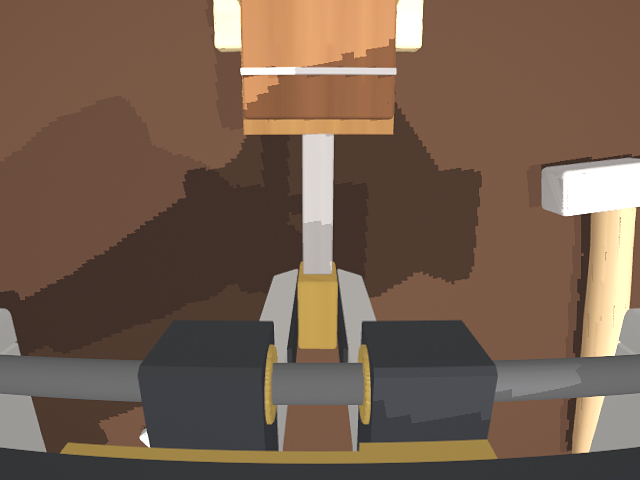

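The press held steady at about 5.7 N for 1.7 s with no creep. Now I'll lower about 1 mm so the bar rests on the slot floor, let go, and back off upward.

Run:
```python
from h import *
F=FA(A)
P=M+A*(.09515-.165)
Q=P.copy();Q[2]-=.0012
r=robot.move_linear(Q,.006,frame=F,threshold=5);rep2("lower",r)
robot.gripper_to(.05);rep2("open")
s=robot.get_state();p=s['ee_pos'].copy()
U=p.copy();U[2]+=.05
print(robot.move_linear(U,.05,threshold=8))
U[2]+=.08; U-=A*.06
robot.move_linear(U,.15);rep2("up")
snap("wrist","pics/w7");snap("side","pics/s7");snap("top","pics/t7")
```

```text
lower False avg F along -6.24 lat 0.17 z 0.60 depth 0.0948 open 0.0160 t 22.40
open None avg F along 0.07 lat -0.01 z -0.12 depth 0.0952 open 0.0501 t 23.24
False
up None avg F along 0.00 lat 0.09 z -0.05 depth 0.0357 open 0.0498 t 25.34
```

View pics/w7.png

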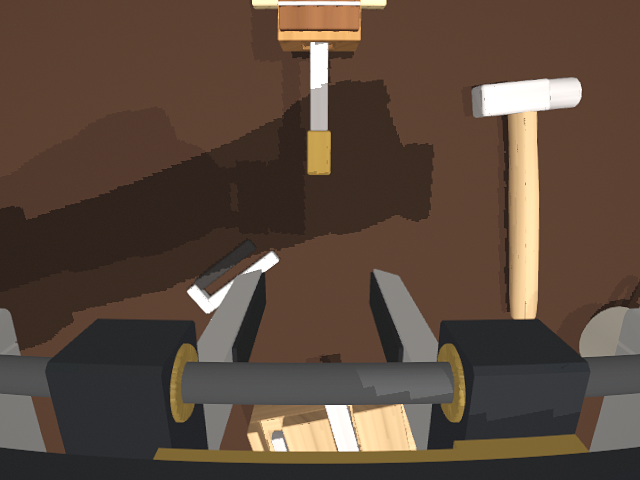

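View pics/s7.png

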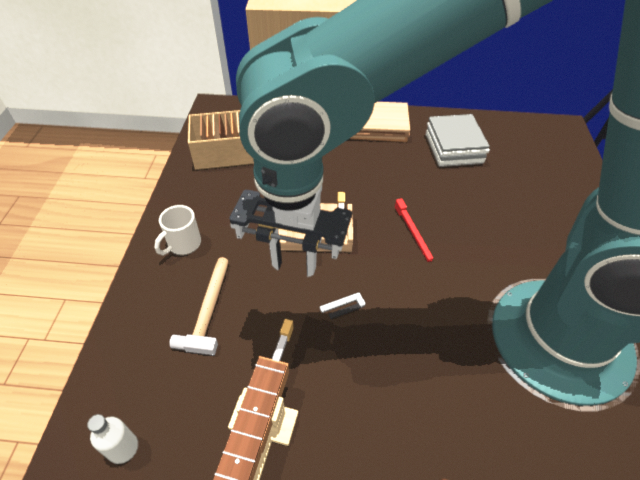

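The bar stays in the neck, with its block at (318,152) in the wrist view, and everything else is in place. A quick check that it hasn't slipped back from the stop:

Run:
```python
from h import *
import json
c=json.load(open("pics/w7.json"));
im=cv2.imread("pics/w7.png");cv2.imwrite("pics/c12.png",cv2.resize(im[20:190,260:380],None,fx=3.5,fy=3.5,interpolation=cv2.INTER_CUBIC))
B=M-A*.0702
for dz in (0,-.003): print(proj(c,[B-A*.015+[0,0,.014+dz],B+A*.015+[0,0,.014+dz]]))
print("face top edge",proj(c,[M+[0,0,.018]]))
snap("wrist","pics/w8")
d=cv2.absdiff(cv2.imread("pics/w8.png"),im);print("changed px",(d.max(2)>40).sum())
```

```text
[[317.844  176.2359]
 [317.9585 131.4642]]
[[317.8401 175.7933]
 [317.9532 131.495 ]]
face top edge [[318.1879  43.3257]]
changed px 1361
```

View pics/c12.png

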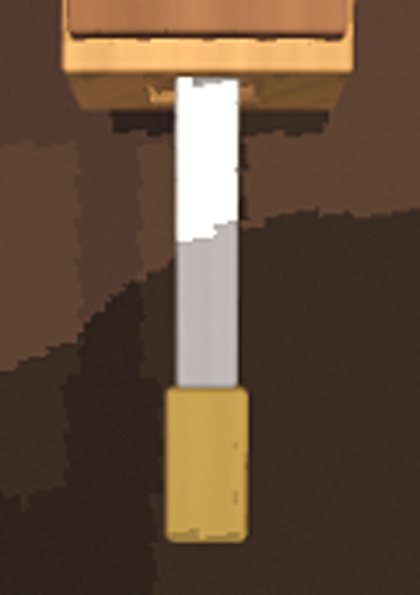

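The block's edges are at rows 130.9 and 174.3; for a seated bar I predicted about 131.5 and 175.8. So it hasn't slipped back. Handing in.

Run:
```python
from h import *
print(robot.get_state()['time']); robot.sign_off()
```

```text
25.5417
the job is handed in; nothing more can be done
```

I slid the long narrow bar, steel end first, into the slot until it met the stop, let go, backed off and handed the job in at 25.5 s.

- **Stop:** the tip met it about 94.7 mm behind the mouth, inside the 90 to 118 mm range. I then held it there at about 5.7 N for 1.7 s, and it did not creep. Side force during the hold stayed under 0.4 N.
- **After letting go:** the block sits within about 1.5 px of where a seated bar should appear, so the bar has not slipped back. The other two bars, hammer, clamp, mug and glue bottle looked undisturbed in the views after letting go. I didn't look at the screwdriver again, but the arm never went near it.
- **What disagreed:**
  - The cameras differed by about 3 mm on absolute positions, so I used a blend of them.
  - The first stop signal was unclear because the force dropped away afterwards. A second signal at the same depth and the rising force as I pressed further settled it.
  - Two final wrist pictures differed in 1361 pixels. I put this down to image noise or shadows and did not look into it.

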